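Jack a gate lintel off its trestle and hold it

TASK

Set the blue lever jack on the bench with its saddle centred under the yellow lift clip on the gate lintel, let go of it, and fit the red square-bored handle fully home on the jack's square shaft, lever pointing away from the saddle. Pump once to bed the saddle: press the handle's black grip all the way down and let it come all the way back up; then press the grip all the way down again and finish while holding it down, so that the jack alone keeps the lintel raised. Do not touch the lintel with the robot, keep the jack upright and leave everything else where it is.

Things in the scene. Friction and masses are not known exactly. Their poses are not given: they have to be found in the camera images.
- jack: Blue lever jack, 0.93 kg, loose on the bench. Origin: on the underside, straight below its square shaft; +x along the base to the saddle, z up. Flat base plate 10 mm thick from x = -135 to +140 mm, y = -40 to +40 mm. A column 46 mm across at x = 115 mm carries the saddle; a rib 32 mm high joins it to the tower.
- tower (a point): Middle of the jack's tower, where to grip it: on the shaft axis, 58 mm above the underside. Two blue cheeks, together 44 mm wide across the jack's y and 36 mm long in x, top 70 mm above the bench; the steel shaft stands up from between them to 106 mm.
- saddle_top (a point): Centre of the top face of the jack's round dark saddle (38 mm across), 115 mm along +x from the jack's origin; 82 mm above the bench when down, rises straight up by up to 32 mm.
- rocker (a joint): Angle of the rocker that carries the square shaft: 0 = up (shaft vertical; a spring returns it here), 0.36 rad = all the way down (stop). Turns about a level pin along the jack's y, 58 mm above its underside; pressing the fitted lever down makes it grow. The saddle rises 90 mm per rad and meets the clip at 0.2 rad. Press at the grip: 2 to 4 N at first, 6 to 13 N with the lintel on it.
- shaft_foot (a point): Shoulder at the foot of the square shaft, 78 mm above the jack's underside, 20 mm above the rocker pin; turns with the rocker. The upright steel shaft above it is 16 x 16 mm, 28 mm long, the top 5 mm tapered to 10 x 10 mm; its sides are parallel to the jack's x and y. A handle fully home has its origin here.
- handle: Pump handle, loose, 0.18 kg: red hub 32 x 32 x 32 mm with a square bore 18 x 18 mm right through along z, and a lever along -x: a 14 mm steel rod, then a black grip 24 mm across, 78 to 140 mm from the bore axis. Lies with the bore upright. Origin: on the bore axis at the hub's underside; lever axis 12 mm above that. The hub can be pinched across its y sides.
- grip (a point): Point on the axis of the handle's black grip (24 mm across), 110 mm from the bore axis, where to press down. Fitted with the rocker up it is about 90 mm above the bench; with the rocker down it is some 45 mm lower (the loose fit lets the lever sag a few mm more).
- lintel: Gate lintel, vermilion with black cap 62 mm wide, 0.63 m long, along its own y on two wooden trestles 400 mm apart (365 mm clear between). Underside 106 mm, top 154 mm (tips 170 mm) above the bench; 0.4 to 0.8 kg. Origin: hinge pin at its -y trestle, 126 mm up; +y runs to the free end, which lifts. The jack goes in under it from the robot's side, its x square to the lintel.
- lift_mark (a point): Lift point: centre of the underside of the yellow clip around the lintel (clip 40 mm along the lintel, 70 mm across, with a black dot on top), 100 mm above the bench at the start. The clip sits tight; its place along the lintel differs from run to run.
- lift_top (a point): Centre of the clip's top face, 58 mm straight above the lift point.
- ink_jar: Black round jar, 60 mm across, 70 mm tall. Bystander. Origin: centre of its underside.
- water_bowl: Blue ceramic bowl, 90 mm across, 40 mm tall. Bystander. Origin: centre of its underside.
- paint_can: Vermilion paint can, 72 mm across, 85 mm tall. Bystander. Origin: centre of its underside.
- mallet: Hammer lying flat near the robot on the left. Bystander. Lies along its own x.
- brush: Brush lying flat near the robot on the right. Bystander. Lies along its own x.
- mini_gate: Finished miniature vermilion gate with black top, 170 mm wide (its y), 130 mm tall. Bystander. Origin: centre of its underside.
- blank: Bare wooden blank, 50 x 100 x 30 mm (long in its y). Bystander. Origin: centre of its underside.

How it is judged:
On the way, in this order (a step that is already met when the one before it is completed fails the run):
1. the jack stands with its saddle centred under the lift clip and is let go (horizontal distance between saddle_top and lift_mark below 0.015 m and angle between jack's own z axis and vertical below 0.06 rad and height (world z) of shaft_foot below 0.082 m and contact force between each of the arm, the fingers and jack below 0.2 N and linear speed of jack below 0.01 m/s), for 0.2 s.
2. the handle is fully home on the square shaft, lever away from the saddle (distance between handle and shaft_foot below 0.008 m and angle between the y axis of handle and the y axis of jack, either way round below 0.25 rad and x of grip in the frame of jack below -0.08 m and horizontal distance between saddle_top and lift_mark below 0.015 m and angle between jack's own z axis and vertical below 0.06 rad), for 0.2 s.
3. first stroke: the handle is pressed down and the jack lifts (all of step 2 and value of joint rocker above 0.29 rad), for 0.1 s.
4. the handle has come back up (all of step 2 and value of joint rocker below 0.06 rad), for 0.1 s.
At the end, for the whole second after the job is handed in: Handle home (8 mm) on the shaft, lever away from the saddle, pressed by the robot (over 2 N), rocker beyond 0.29 rad; saddle within 15 mm of the lift point seen from above, alone carrying the lintel, lift point above 106 mm; jack upright and still; robot touches neither jack nor lintel (all of step 3 and height (world z) of lift_mark above 0.106 m and contact force between any of the fingers, the arm and handle above 2 N and contact force between jack and lintel above 1.5 N and contact force between each of the arm, the fingers, handle and lintel below 0.2 N and contact force between each of the arm, the fingers and jack below 0.2 N and linear speed of jack below 0.02 m/s); the arm keeps its last pose, push and grip.
It fails at once if the robot pushes on the lintel (contact force between any of the arm, the fingers and lintel above 3 N).
It fails at once if the jack is tipped over (angle between jack's own z axis and vertical above 0.4 rad).
It fails at once if a bystander is displaced by more than 30 mm (distance of any of ink_jar, water_bowl, paint_can, mallet, brush, mini_gate, blank from where it was at the start of the episode above 0.03 m).
It also fails if it takes over 72 s, if anything falls off the work surface, if the arm or the gripper's body presses on something with over 40 N, if the wrist force passes 120 N, or if a joint passes its speed limit or range.

ROBOT

A 7-joint arm with a two-finger parallel gripper is mounted at the origin on the work surface. World frame = base frame: x ahead of the robot, y to its left, z up, the work surface at z = 0. Lengths are in m, angles in rad, forces in N, time in s.
With the tool pointing down it reaches from about 0.4 to 0.85 m from the base axis. Payload 10.4 kg.
Tool frame: the origin (TCP) lies midway between the tips of the shut fingers; the grasp point (between the pads) lies 19 mm behind it (manip.grasp_offset is the distance from the TCP to the grasp point, in m); z points along the fingers, y is the line along which they close (so a half turn about z gives the same grasp; the last joint's range is limited). The gripper opens to 85 mm and grips with 20 to 120 N. Pads are 22 mm wide; open, the fingers measure 114 mm over their backs; the gripper's body (76 mm by 85 mm) begins 54 mm behind the grasp point. The pads swing forward as they close: fully open they stand 13 mm farther back than shut.
Start: joints at [1.227, 0.332, -0.065, 1.46, 0.022, 1.35, -0.088], TCP at [0.197, -0.593, 0.231] pointing down, gripper open.
Joint ranges: [-2.6, 2.6], [-0.5, 2.12], [-1.47, 1.34], [0.16, 2.42], [-1.27, 4.41], [0.06, 2.06], [-2.6, 2.6]. Speed limits (rad/s): [2.22, 2.22, 2.79, 2.79, 3.14, 3.14, 3.14].

INTERFACE

Orientations are given as a unit quaternion [x, y, z, w].
In Python, from workcell import manip gives the robot as it stands.
- The arm moves only by the tool jog_arm, called after "Call:" as name([rows], argument=value, ...), one row to a line, values as JSON. Schema: {"type":"object","properties":{"plan":{"type":"array","items":{"type":"array","prefixItems":[{"type":"array","items":{"type":"number"},"minItems":3,"maxItems":3},{"type":"array","items":{"type":"number"},"minItems":3,"maxItems":3},{"type":"number"}],"minItems":3,"maxItems":3},"minItems":1,"maxItems":20},"grip_n":{"type":"number"},"only":{"type":"string"},"quiet":{"type":"boolean"},"lines":{"type":"string"}},"required":["plan"],"additionalProperties":false}. plan is a list of rows, 1 to 20 of them, each written [[rx, ry, rz], [dx, dy, dz], opening]: a rotation vector rx, ry, rz in rad, then dx, dy, dz in m, then the opening from 0.0 (shut) to 1.0 (fully open); each row is the pose to reach, as a shift and turn from the pose commanded when the call began, along the tool's axes at that moment; what a row does not reach only later rows make up. A row lasts 1/8 s, in which the tool goes at most 0.0625 m and 0.188 rad, less where a joint would pass 70% of its speed; a pose out of reach is approached as far as the arm can. The fingers move at their own pace and stop on an object; grip_n is the grip in N (left out, the last holds). Time passes only in rows, so rows that do not move let the fingers close. The tool returns the time, the measured TCP pose, the force, the opening and the grip force at its end. only (a regular expression) keeps the lines of the reply that match it, lines (a string "A,B") keeps lines A to B, and quiet returns only ok. Input that does not fit is refused with a message, and nothing moves.
- manip.get_obs(): the state, without advancing time (a new reading comes with each control period).
- manip.camera(name): name is "side" or "top" or "wrist"; returns the picture (400x640x3 uint8, blue, green, red); there is no depth.
- manip.calibration(name): a dict with "fx", "fy", "cx", "cy" (pixels), "k1" (the pictures are not rectified: a ray, as slopes to the right and down, at radius r is drawn at 1 + k1 r^2 times it, then the intrinsics apply), "world_from_camera" (4x4, takes a point from camera to world coordinates); the wrist camera has in their place "tool_from_camera" (4x4, takes a point from camera to tool coordinates, whose origin is the TCP and whose axes are the flange's). Camera axes: x right, y up, looking along -z (the intrinsics and any distortion apply to the point x, -y, -z); pixel columns grow to the right and rows downward; lengths in m; the calibration is good to about 2 mm. A picture is of the moment at which its call begins: read the wrist's pose just before it. calibration takes no time and is no camera call.
- manip.hand_in(): hands the job in; it is judged then, once.
The state is a dict: "clock": time; "joint_pos": joint angles; "joint_velocities": joint speeds; "tau": joint torques, N m; "position": TCP position; "ee_rot": TCP orientation; "ft_force": force on the tool from outside, world axes, zero at the start; "torque": the same for the moment, N m; "grip_width": opening from 0.0 (shut) to 1.0 (fully open); "grasp_force": force on a finger pad.
Only numpy, scipy, OpenCV 4.12 (cv2) and the standard library are available. Lean on these libraries where they do the work, as an engineer would, in place of code of your own. Each camera call takes 0.05 s, during which the arm holds its last target. There are 200 camera calls.

## Working session

There is one attempt and no reset: what is moved stays moved. The work goes in short steps, Python scripts to look and compute and a tool call to move; the robot and the scene stay as the last step left them, time stands still between calls to the robot, and variables do not carry over. Pictures are saved under pics/ and viewed, at most 10 in all, crops included, and the job is handed in when it is done.

```bash
ls; mkdir -p pics
```

Run:
```python
from workcell import manip
import cv2,numpy as np
np.set_printoptions(precision=4,suppress=True)
o=manip.get_obs();print(o['clock'],o['position'],o['ee_rot'],manip.grasp_offset)
for n in ('top','side','wrist'):
    im=manip.camera(n);cv2.imwrite(f'pics/{n}0.png',im);print(n,manip.calibration(n))
```

```text
pics
workcell.py
0.0 [ 0.197  -0.5928  0.2305] [ 0.9872  0.1597 -0.0001 -0.0007] 0.0187
top {'fx': 425.95350083409784, 'fy': 425.95350083409784, 'cx': 315.3856799158627, 'cy': 197.64211841659886, 'k1': -0.0523941978092037, 'world_from_camera': array([[-0.0107,  0.9934, -0.1142,  0.4182],
       [-0.9999, -0.0101,  0.0064,  0.0095],
       [ 0.0052,  0.1143,  0.9934,  1.2902],
       [ 0.    ,  0.    ,  0.    ,  1.    ]])}
side {'fx': 433.21334793252737, 'fy': 433.21334793252737, 'cx': 322.06160420625184, 'cy': 193.79756894025942, 'k1': -0.11260227474931948, 'world_from_camera': array([[-0.9128,  0.243 , -0.3282,  0.0558],
       [-0.4078, -0.4978,  0.7654,  1.1368],
       [ 0.0226,  0.8325,  0.5535,  0.9389],
       [ 0.    ,  0.    ,  0.    ,  1.    ]])}
wrist {'fx': 293.6479562750955, 'fy': 293.6479562750955, 'cx': 323.50369515753556, 'cy': 205.12366528924304, 'k1': -0.03553342734086396, 'tool_from_camera': array([[-0.0003,  0.9533,  0.302 ,  0.0771],
       [ 1.    ,  0.0002,  0.0004,  0.0005],
       [ 0.0003,  0.302 , -0.9533, -0.1425],
       [ 0.    ,  0.    ,  0.    ,  1.    ]])}
```

View pics/top0.png

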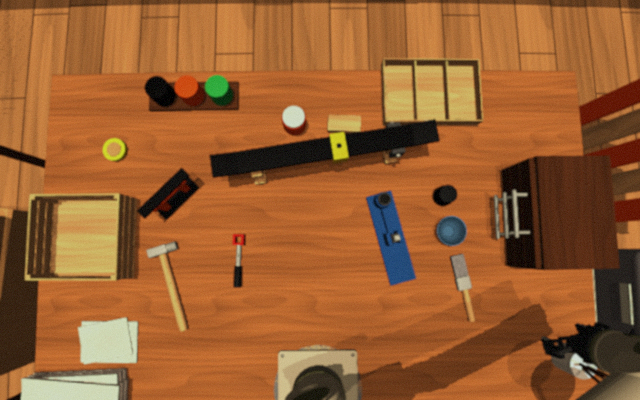

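View pics/side0.png

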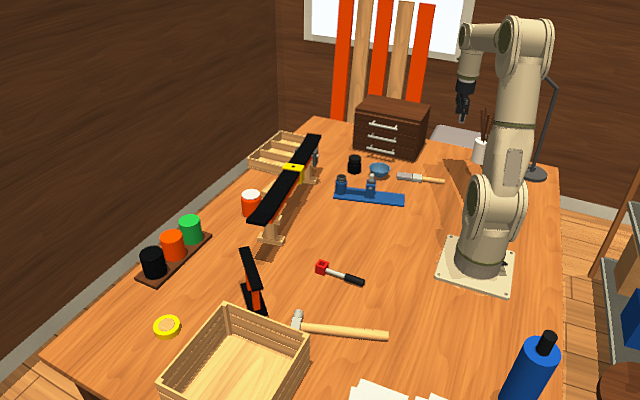

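The top view shows the jack's base from about (378,195) to (402,282), with the saddle at (383,200) and the shaft near (396,237). The clip dot is at (339,146), the handle hub at (239,240) and the grip at (238,277). The side view shows the saddle at (341,180), the shaft at (371,180), the hub at (321,268) and the clip at (293,167).

Create h.py:
```python
from workcell import manip
import cv2,numpy as np
from scipy.spatial.transform import Rotation as R
np.set_printoptions(precision=4,suppress=True)
def pose():
    o=manip.get_obs();T=np.eye(4);T[:3,:3]=R.from_quat(o['ee_rot']).as_matrix();T[:3,3]=o['position'];return T
def ray(n,px,T=None):
    c=manip.calibration(n)
    W=c['world_from_camera'] if n!='wrist' else T@c['tool_from_camera']
    K=np.array([[c['fx'],0,c['cx']],[0,c['fy'],c['cy']],[0,0,1.]])
    s=cv2.undistortPoints(np.array([[px]],float),K,np.array([c['k1'],0,0,0,0.]))[0,0]
    d=W[:3,:3]@np.array([s[0],-s[1],-1.]);return W[:3,3],d/np.linalg.norm(d)
def plane(r,z): return r[0]+r[1]*(z-r[0][2])/r[1][2]
def tri(*rs):
    A=sum(np.eye(3)-np.outer(d,d) for o,d in rs);b=sum((np.eye(3)-np.outer(d,d))@o for o,d in rs)
    p=np.linalg.solve(A,b);return p,[round(float(np.linalg.norm(np.cross(p-o,d))),4) for o,d in rs]
def blobs(im,lo,hi,amin=20):
    m=cv2.inRange(cv2.cvtColor(im,cv2.COLOR_BGR2HSV),np.array(lo),np.array(hi))
    cs=[c for c in cv2.findContours(m,cv2.RETR_EXTERNAL,cv2.CHAIN_APPROX_NONE)[0] if cv2.contourArea(c)>=amin]
    return m,sorted(cs,key=cv2.contourArea,reverse=True)
def cen(c):
    M=cv2.moments(c);return M['m10']/M['m00'],M['m01']/M['m00']
```

Run:
```python
from h import *
ims={n:cv2.imread(f'pics/{n}0.png') for n in('top','side')}
for n,im in ims.items():
    for name,lo,hi in(('yellow',(24,150,120),(34,255,255)),('red',(0,225,110),(3,255,255)),('blue',(105,120,50),(118,255,255))):
        m,cs=blobs(im,lo,hi,15)
        for c in cs[:5]: print(n,name,np.array(cen(c)),cv2.contourArea(c),cv2.boundingRect(c))
p=[tri(ray('top',a),ray('side',b)) for a,b in(((339,146),(293,167)),((383,199),(341,178)),((397,236),(371,176)),((239,239),(321,265)))]
for q in p: print(q)
m,cs=blobs(ims['top'],(105,120,50),(118,255,255),300)
for c in cs[:2]:
    b=cv2.boxPoints(cv2.minAreaRect(c)); print([plane(ray('top',x),.01)[:2] for x in b])
```

```text
top yellow [113.562  148.9037] 379.0 (103, 138, 22, 23)
top yellow [338.5738 145.5662] 371.5 (330, 132, 19, 28)
top blue [390.8815 240.7135] 1938.0 (367, 192, 48, 92)
side yellow [165.9144 324.5728] 403.0 (153, 314, 27, 22)
side yellow [293.011  166.4701] 106.0 (282, 163, 22, 9)
side red [320.8761 266.8547] 109.0 (316, 260, 12, 15)
side blue [529.4678 371.958 ] 2178.0 (498, 336, 63, 64)
side blue [367.3075 195.0536] 845.0 (333, 180, 71, 27)
side blue [631.5355 321.6004] 809.5 (621, 288, 19, 62)
(array([ 0.6891, -0.0642,  0.1524]), [0.0012, 0.0012])
(array([ 0.5509, -0.1938,  0.0718]), [0.0016, 0.0016])
(array([ 0.4431, -0.2273,  0.0914]), [0.0021, 0.0021])
(array([0.4424, 0.2295, 0.0203]), [0.0004, 0.0004])
[array([ 0.5636, -0.1534]), array([ 0.5832, -0.2265]), array([ 0.3232, -0.2911]), array([ 0.3048, -0.2193])]
```

Add to h.py:
```python
def go(p,yaw,tilt=0.):
    """rotvec+shift in tool axes to TCP p, tool x heading yaw, top leaning back by tilt"""
    T=pose();x=np.array([np.cos(yaw),np.sin(yaw),0]);z=np.array([0,0,-1.])
    G=R.from_matrix(np.c_[x,np.cross(z,x),z]).as_matrix()
    G=G@R.from_rotvec([0,tilt,0]).as_matrix()
    return R.from_matrix(T[:3,:3].T@G).as_rotvec(),T[:3,:3].T@(np.array(p)-T[:3,3])
```

```bash
python3 -c "
from h import *
print(go([.43,-.23,.26],.28))"
```

```text
(array([-0.001 ,  0.0001,  0.0409]), array([ 0.3355, -0.2709, -0.029 ]))
```

Call:
jog_arm([
  [[0,0,0.04],[0.335,-0.271,-0.03],1],
  [[0,0,0.04],[0.335,-0.271,-0.03],1],
  [[0,0,0.04],[0.335,-0.271,-0.03],1],
  [[0,0,0.04],[0.335,-0.271,-0.03],1],
  [[0,0,0.04],[0.335,-0.271,-0.03],1],
  [[0,0,0.04],[0.335,-0.271,-0.03],1],
  [[0,0,0.04],[0.335,-0.271,-0.03],1],
  [[0,0,0.04],[0.335,-0.271,-0.03],1],
  [[0,0,0.04],[0.335,-0.271,-0.03],1],
  [[0,0,0.04],[0.335,-0.271,-0.03],1],
])

```text
clock: 1.4
position: [0.4287, -0.2316, 0.261]
ee_rot: [0.99, 0.139, -0.0, -0.0]
ft_force: [0.1, 0.3, -0.3]
grip_width: 0.998
grasp_force: 0.0
```

Run:
```python
from h import *
T=pose();im=manip.camera('wrist');cv2.imwrite('pics/w1.png',im);np.save('w1.npy',T);print(T)
```

```text
[[ 0.9615  0.2748 -0.0006  0.4287]
 [ 0.2748 -0.9615  0.     -0.2316]
 [-0.0005 -0.0002 -1.      0.261 ]
 [ 0.      0.      0.      1.    ]]
```

View pics/w1.png

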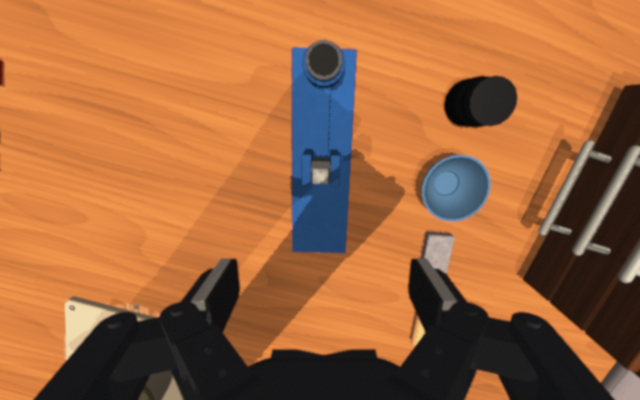

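The wrist view shows the base corners near (292,49), (356,50), (345,251) and (292,251). The saddle disc is at (324,60) and the shaft's top at (320,171), with clear space around the tower.

Run:
```python
from h import *
T=np.load('w1.npy');r=lambda p,z:plane(ray('wrist',p,T),z)
c=np.array([r(p,.01) for p in((292,49),(356,50),(345,251),(292,251))]);print(c[:,:2],np.linalg.norm(c-np.roll(c,-1,0),axis=1))
f=(c[0]+c[1])/2;b=(c[2]+c[3])/2;u=(f-b)/np.linalg.norm(f-b);print('yaw',np.arctan2(u[1],u[0]),'origin',b+.135*u)
print('saddle wrist@.082',r((324,60),.082),'shaft@.106',r((320,171),.106))
print(tri(ray('wrist',(324,60),T),ray('side',(341,178)),ray('top',(383,199))))
print(tri(ray('wrist',(320,171),T),ray('side',(371,176)),ray('top',(397,236))))
# lintel direction from top view black cap
im=cv2.imread('pics/top0.png');g=im.max(2);m=np.zeros_like(g);m[115:180,205:445]=(g[115:180,205:445]<45)*255
cs=max(cv2.findContours(cv2.morphologyEx(m,cv2.MORPH_CLOSE,np.ones((25,25))),cv2.RETR_EXTERNAL,cv2.CHAIN_APPROX_NONE)[0],key=cv2.contourArea)
q=np.array([plane(ray('top',x),.16)[:2] for x in cv2.boxPoints(cv2.minAreaRect(cs))]);print(q,np.linalg.norm(q-np.roll(q,-1,0),axis=1))
```

```text
[[ 0.5637 -0.1536]
 [ 0.584  -0.2286]
 [ 0.3232 -0.2951]
 [ 0.3016 -0.2196]] [0.0777 0.2691 0.0785 0.2703]
yaw 0.24824808462462952 origin [ 0.4433 -0.2242  0.01  ]
saddle wrist@.082 [ 0.5516 -0.1974  0.082 ] shaft@.106 [ 0.4466 -0.2231  0.106 ]
(array([ 0.552 , -0.1957,  0.0702]), [0.0018, 0.002, 0.0021])
(array([ 0.4432, -0.2254,  0.0926]), [0.0019, 0.0027, 0.0021])
[[ 0.6887  0.288 ]
 [ 0.7591 -0.3295]
 [ 0.6737 -0.3355]
 [ 0.605   0.2764]] [0.6214 0.0856 0.6158 0.0845]
```

```bash
python3 -c "
from h import *
print(go([.56,-.13,.36],.248))"
```

```text
(array([-0.0002,  0.0004,  0.0304]), array([ 0.154 , -0.0616, -0.099 ]))
```

Call:
jog_arm([
  [[0,0,0.03],[0.154,-0.062,-0.1],1],
  [[0,0,0.03],[0.154,-0.062,-0.1],1],
  [[0,0,0.03],[0.154,-0.062,-0.1],1],
  [[0,0,0.03],[0.154,-0.062,-0.1],1],
  [[0,0,0.03],[0.154,-0.062,-0.1],1],
  [[0,0,0.03],[0.154,-0.062,-0.1],1],
])

```text
clock: 2.2
position: [0.5593, -0.1298, 0.3605]
ee_rot: [0.992, 0.124, -0.001, 0.0]
ft_force: [-0.2, 0.5, -0.1]
grip_width: 1.0
grasp_force: 0.0
```

Run:
```python
from h import *
T=pose();im=manip.camera('wrist');cv2.imwrite('pics/w2.png',im);np.save('w2.npy',T)
m,cs=blobs(im,(24,150,120),(34,255,255),50)
for c in cs: print(cen(c),cv2.contourArea(c),cv2.minAreaRect(c),tri(ray('wrist',cen(c),T),ray('top',(338.6,145.6)),ray('side',(293,166.5))))
```

```text
(292.6921022067363, 47.243786295005805) 2870.0 ((292.4060974121094, 47.814720153808594), (40.11208724975586, 76.37683868408203), 4.085616588592529) (array([ 0.6897, -0.0631,  0.1552]), [0.0013, 0.0011, 0.0024])
```

View pics/w2.png

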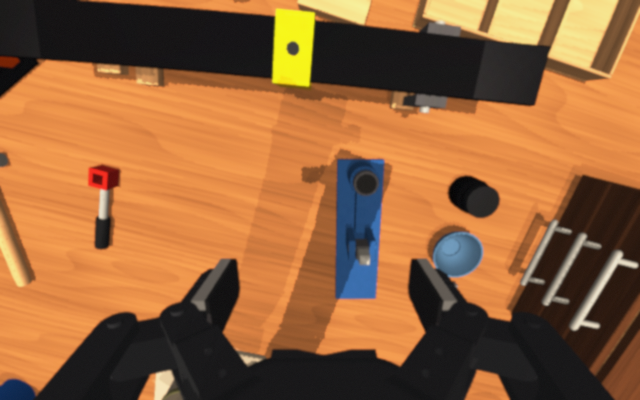

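The second wrist view shows the clip dot at (293,48) and the lintel's near edge running from (40,55) to (475,97). The saddle is at (366,182), the shaft at (363,254) and the handle hub at (102,178).

Run:
```python
from h import *
T1=np.load('w1.npy');T=np.load('w2.npy');r=lambda p,z:plane(ray('wrist',p,T),z)
a,b=r((40,55),.15),r((475,97),.15);d=b-a;print('near edge heading',np.arctan2(d[0],-d[1]))
a,b=r((46,0),.154),r((470,38),.154);d=b-a;print('far edge heading',np.arctan2(d[0],-d[1]))
print('dot',r((292.6,48),.158))
w=lambda p1,p2:tri(ray('wrist',p1,T1),ray('wrist',p2,T))
print('saddle',w((324,60),(366,182)),'shaft',w((320,171),(363,254)))
for p in((339,159),(383,159),(376,298),(337,298)): print(r(p,.01)[:2])
print('hub',r((102,178),.032),tri(ray('wrist',(102,178),T),ray('top',(239,239)),ray('side',(321,265))))
```

```text
near edge heading 0.15052387810909154
far edge heading 0.15695968354821596
dot [ 0.6898 -0.0632  0.158 ]
saddle (array([ 0.5528, -0.1972,  0.0744]), [0.0001, 0.0001]) shaft (array([ 0.4428, -0.2238,  0.0863]), [0.0001, 0.0001])
[ 0.5674 -0.1549]
[ 0.5857 -0.2266]
[ 0.3216 -0.2969]
[ 0.3029 -0.2224]
hub [0.4443 0.2223 0.032 ] (array([0.4416, 0.2297, 0.0214]), [0.0014, 0.0013, 0.0006])
```

```bash
python3 -c "
from h import *
u=np.array([np.cos(.25),np.sin(.25)]);o=np.array([.4433,-.2245])+.003*u
for z in(.14,.04): print(go([*o,z],.25,.15))"
```

```text
(array([ 0.0005,  0.1513, -0.0017]), array([-0.1325,  0.0633,  0.2209]))
(array([ 0.0005,  0.1513, -0.0017]), array([-0.1324,  0.0633,  0.3209]))
```

Call:
jog_arm([
  [[0,0.15,0],[-0.1325,0.0633,0.221],1],
  [[0,0.15,0],[-0.1325,0.0633,0.221],1],
  [[0,0.15,0],[-0.1325,0.0633,0.221],1],
  [[0,0.15,0],[-0.1325,0.0633,0.221],1],
  [[0,0.15,0],[-0.1325,0.0633,0.221],1],
  [[0,0.15,0],[-0.1325,0.0633,0.221],1],
  [[0,0.15,0],[-0.1325,0.0633,0.221],1],
  [[0,0.15,0],[-0.1325,0.0633,0.221],1],
], grip_n=60)

```text
clock: 3.25
position: [0.4493, -0.2219, 0.1419]
ee_rot: [0.989, 0.125, 0.075, -0.009]
ft_force: [-0.7, -0.0, 0.2]
grip_width: 0.997
grasp_force: 0.0
```

Run:
```python
from h import *
T=pose();im=manip.camera('wrist');cv2.imwrite('pics/w3.png',im);np.save('w3.npy',T);print(T)
print(go([.4433+.003*np.cos(.25),-.2245+.003*np.sin(.25),.04],.25,.15))
```

```text
[[ 0.9571  0.2496  0.1471  0.4493]
 [ 0.247  -0.9684  0.0361 -0.2219]
 [ 0.1514  0.0018 -0.9885  0.1419]
 [ 0.      0.      0.      1.    ]]
(array([ 0.0011, -0.0016,  0.0023]), array([-0.0184,  0.0009,  0.0999]))
```

View pics/w3.png

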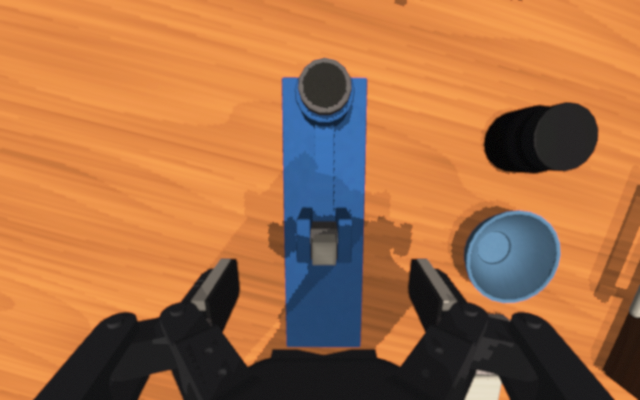

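The tower is centred between the fingers, with the shaft at (325,240) and finger tips at about 220 and 430. I'll descend and grip.

Call:
jog_arm([
  [[0,0,0],[-0.009,0.001,0.05],1],
  [[0,0,0],[-0.0185,0.001,0.1],1],
  [[0,0,0],[-0.0185,0.001,0.1],1],
  [[0,0,0],[-0.0185,0.001,0.1],0.6],
  [[0,0,0],[-0.0185,0.001,0.1],0.2],
  [[0,0,0],[-0.0185,0.001,0.1],0.2],
  [[0,0,0],[-0.0185,0.001,0.1],0.2],
  [[0,0,0],[-0.0185,0.001,0.1],0.2],
  [[0,0,0],[-0.0185,0.001,0.1],0.2],
], grip_n=70)

```text
clock: 4.42
position: [0.4458, -0.2245, 0.0407]
ee_rot: [0.989, 0.125, 0.075, -0.008]
ft_force: [-3.2, 2.1, 10.2]
grip_width: 0.501
grasp_force: 71.8
```

Run:
```python
from h import *
T=pose();print(T[:3,3]);c=np.array([.690,-.063])
u=np.array([np.cos(.15),np.sin(.15)]);o=c-.115*u;print('goal origin',o)
```

```text
[ 0.4458 -0.2245  0.0407]
goal origin [ 0.5763 -0.0802]
```

```bash
python3 -c "
from h import *
print(go([.446,-.2245,.049],.25,.15))
print(go([.5792-.12*.989,-.0798-.12*.149,.049],.15,.15))"
```

```text
(array([ 0.002 , -0.0018,  0.0013]), array([ 0.0014,  0.    , -0.0082]))
(array([-0.0131, -0.0019,  0.1001]), array([ 0.0465, -0.1192, -0.0016]))
```

Call:
jog_arm([
  [[0,0,0],[0.0014,0,-0.0085],0.2],
  [[0,0,0],[0.0014,0,-0.0085],0.2],
  [[-0.004,0,0.03],[0.015,-0.04,-0.006],0.2],
  [[-0.008,0,0.06],[0.03,-0.08,-0.004],0.2],
  [[-0.0131,0,0.1],[0.0465,-0.1192,-0.002],0.2],
  [[-0.0131,0,0.1],[0.0465,-0.1192,-0.002],0.2],
  [[-0.0131,0,0.1],[0.0465,-0.1192,-0.002],0.2],
])

```text
clock: 5.3
position: [0.4588, -0.0975, 0.0472]
ee_rot: [0.994, 0.075, 0.074, -0.007]
ft_force: [-0.0, -0.9, -9.7]
grip_width: 0.499
grasp_force: 74.6
```

Run:
```python
from h import *
T=pose();im=manip.camera('wrist');cv2.imwrite('pics/w4.png',im);np.save('w4.npy',T);print(T)
```

```text
[[ 0.9778  0.1499  0.1463  0.4588]
 [ 0.1479 -0.9887  0.0242 -0.0975]
 [ 0.1482 -0.002  -0.9889  0.0472]
 [ 0.      0.      0.      1.    ]]
```

View pics/w4.png

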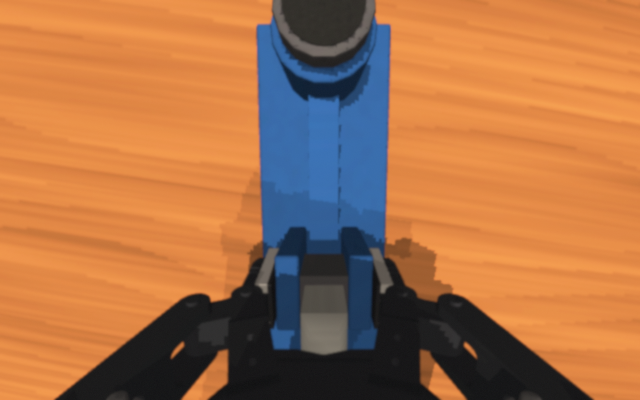

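The jack hangs level between the pads. Its front corners are at (257,25) and (390,25), and the saddle rim spans columns 273–376 with its lower edge at row 67.

Run:
```python
from h import *
T=np.load('w4.npy');r=lambda p,z:plane(ray('wrist',p,T),z)
a,b=r((257,25),.017),r((390,25),.017);m=(a+b)/2;d=b-a;y=np.arctan2(d[0],-d[1]);print('width',np.linalg.norm(d),'yaw',y)
u=np.array([np.cos(.15),np.sin(.15),0]);print('saddle from corners',m-.025*u)
n=r((324.5,67),.088);print('saddle from rim',n+.019*u)
s=m-.025*u
print('tcp offset saddle', (s-T[:3,3])@u)
g=np.array([.690,-.063])
sh=g-s[:2];tgt=T[:2,3]+sh;print('target tcp',tgt);print(go([*tgt,.048],.15,.15),go([*tgt,.04],.15,.15))
```

```text
width 0.07738235618043433 yaw 0.14912848060218628
saddle from corners [ 0.5649 -0.0817  0.017 ]
saddle from rim [ 0.5646 -0.0823  0.088 ]
tcp offset saddle 0.10726263326090532
target tcp [ 0.5839 -0.0787]
(array([-0.0019,  0.001 , -0.001 ]), array([ 0.1253, -0.0004,  0.0181])) (array([-0.0019,  0.001 , -0.001 ]), array([ 0.1241, -0.0004,  0.026 ]))
```

Call:
jog_arm([
  [[0,0,0],[0.03,0,0.0044],0.2],
  [[0,0,0],[0.06,0,0.0088],0.2],
  [[0,0,0],[0.09,0,0.0132],0.2],
  [[0,0,0],[0.123,-0.0004,0.018],0.2],
  [[0,0,0],[0.123,-0.0004,0.018],0.2],
  [[0,0,0],[0.123,-0.0004,0.018],0.2],
])

```text
clock: 6.1
position: [0.5812, -0.0794, 0.0473]
ee_rot: [0.995, 0.074, 0.074, -0.007]
ft_force: [-0.6, -0.6, -9.4]
grip_width: 0.507
grasp_force: 75.0
```

```bash
python3 -c "
from h import *
print(pose());print(manip.get_obs()['ft_force'],go([.5822,-.079,.0407],.15,.15))"
```

```text
[[ 0.9783  0.1479  0.1453  0.5812]
 [ 0.146  -0.989   0.024  -0.0794]
 [ 0.1472 -0.0023 -0.9891  0.0473]
 [ 0.      0.      0.      1.    ]]
[-0.6374 -0.5631 -9.3561] (array([-0.0021,  0.0022, -0.0019]), array([ 0.0001, -0.0003,  0.0066]))
```

Call:
jog_arm([
  [[0,0,0],[0,0,0.004],0.2],
  [[0,0,0],[0,0,0.007],0.2],
  [[0,0,0],[0,0,0.007],0.2],
  [[0,0,0],[0,0,0.007],0.6],
  [[0,0,0],[0,0,0.007],1],
  [[0,0,0],[0,0,0.007],1],
  [[0,0,0],[0,0,0.007],1],
  [[0,0,0],[0,0,0.007],1],
  [[0,0,0],[0,0,-0.05],1],
  [[0,0,0],[0,0,-0.11],1],
  [[0,0,0],[0,0,-0.17],1],
  [[0,0,0],[0,0,-0.23],1],
  [[0,0,0],[0,0,-0.28],1],
  [[0,0,0],[0,0,-0.28],1],
  [[0,0,0],[0,0,-0.28],1],
])

```text
clock: 7.98
position: [0.5407, -0.0851, 0.3243]
ee_rot: [0.994, 0.075, 0.074, -0.007]
ft_force: [-0.0, 0.4, 0.2]
grip_width: 0.999
grasp_force: 0.0
```

Run:
```python
from h import *
T=pose();im=manip.camera('wrist');cv2.imwrite('pics/w5.png',im);np.save('w5.npy',T);print(T[:3,3])
im=manip.camera('top');cv2.imwrite('pics/top1.png',im)
im=manip.camera('side');cv2.imwrite('pics/side1.png',im)
```

```text
[ 0.5407 -0.0851  0.3243]
```

View pics/w5.png

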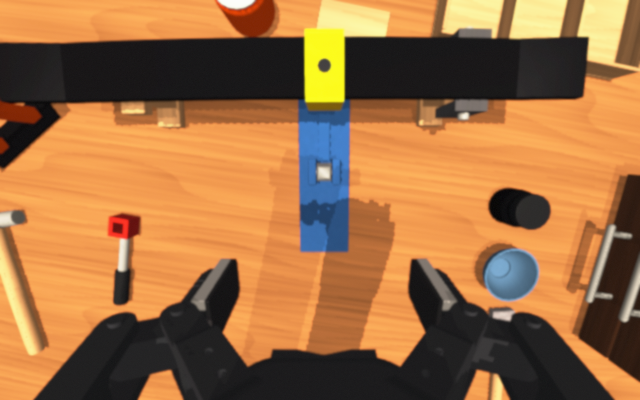

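The jack stands under the clip and is free. The dot is at (324,65), the shaft top at (324,172) and the rear base corners at (301,251) and (348,251). The handle hub's bore is at (120,226), and the grip's end is near (121,302).

Run:
```python
from h import *
T=np.load('w5.npy');r=lambda p,z:plane(ray('wrist',p,T),z)
print('dot',r((324,65),.158),'shaft',r((324,172),.106))
a,b=r((301,251),.01),r((348,251),.01);print((a+b)/2)
for p in((300,104),(349,104)):print(r(p,.01))
la,lb=r((301,251),.01)-r((301,110),.01),r((348.5,251),.01)-r((348.5,110),.01);print([np.arctan2(-v[1],-v[0]) for v in(la,lb)])
im=cv2.imread('pics/w5.png')
m,cs=blobs(im,(0,200,60),(5,255,255),100)
for c in cs: 
  x,y,w,h=cv2.boundingRect(c)
  if x<200: print('red',cen(c),(x,y,w,h),cv2.minAreaRect(c))
cv2.imwrite('pics/crop5.png',cv2.resize(im[200:320,80:170],None,fx=6,fy=5,interpolation=cv2.INTER_CUBIC)[:600])
```

```text
dot [ 0.6897 -0.0632  0.158 ] shaft [ 0.5788 -0.0799  0.106 ]
[ 0.4463 -0.1007  0.01  ]
[ 0.6717 -0.0286  0.01  ]
[ 0.6828 -0.1029  0.01  ]
[np.float64(0.13793430705369789), np.float64(0.16240382991340363)]
red (123.17340521114106, 225.722371967655) (109, 215, 30, 23) ((123.5, 226.0), (22.0, 29.0), 90.0)
```

View pics/crop5.png

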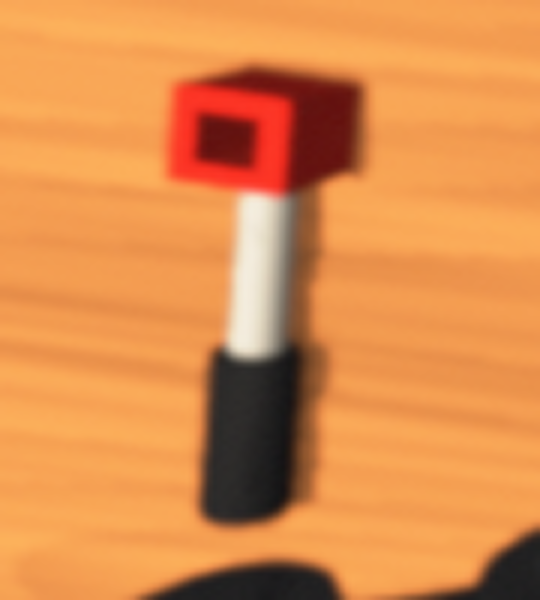

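Run:
```python
from h import *
T=np.load('w5.npy');r=lambda p,z:plane(ray('wrist',p,T),z)
h=r((118.5,227.8),.032);e=r((80+255/6,200+355/5),.012);e2=r((80+240/6,200+505/5),.012)
d=h-e2;yw=np.arctan2(d[1],d[0]);print(h,e,e2,yw,np.linalg.norm(d[:2]))
print(go([h[0]-.05,h[1],.22],yw))
```

```text
[0.4409 0.2285 0.032 ] [0.3593 0.233  0.012 ] [0.3033 0.236  0.012 ] -0.05429287610355564 0.13786346571566696
(array([-0.0181, -0.1468,  0.2038]), array([-0.1153, -0.332 ,  0.0884]))
```

Call:
jog_arm([
  [[-0.018,-0.147,0.204],[-0.115,-0.332,0.088],1],
  [[-0.018,-0.147,0.204],[-0.115,-0.332,0.088],1],
  [[-0.018,-0.147,0.204],[-0.115,-0.332,0.088],1],
  [[-0.018,-0.147,0.204],[-0.115,-0.332,0.088],1],
  [[-0.018,-0.147,0.204],[-0.115,-0.332,0.088],1],
  [[-0.018,-0.147,0.204],[-0.115,-0.332,0.088],1],
  [[-0.018,-0.147,0.204],[-0.115,-0.332,0.088],1],
  [[-0.018,-0.147,0.204],[-0.115,-0.332,0.088],1],
  [[-0.018,-0.147,0.204],[-0.115,-0.332,0.088],1],
])

```text
clock: 9.25
position: [0.3926, 0.2272, 0.2214]
ee_rot: [1.0, -0.028, 0.001, 0.0]
ft_force: [-0.1, 0.1, 0.6]
grip_width: 1.0
grasp_force: 0.0
```

Run:
```python
from h import *
T=pose();im=manip.camera('wrist');cv2.imwrite('pics/w6.png',im);np.save('w6.npy',T);print(T)
```

```text
[[ 0.9984 -0.0568  0.002   0.3926]
 [-0.0568 -0.9984 -0.0007  0.2272]
 [ 0.002   0.0006 -1.      0.2214]
 [ 0.      0.      0.      1.    ]]
```

View pics/w6.png

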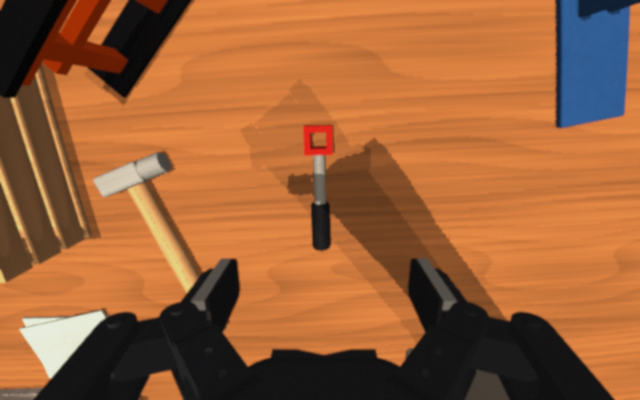

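Run:
```python
from h import *
T=np.load('w6.npy');T5=np.load('w5.npy');r=lambda p,z:plane(ray('wrist',p,T),z)
im=cv2.imread('pics/w6.png');m,cs=blobs(im,(0,190,80),(6,255,255),100)
c=[c for c in cs if abs(cen(c)[0]-319)<20][0];R_=cv2.minAreaRect(c);b=cv2.boxPoints(R_);print(R_,cen(c))
q=np.array([r(x,.032) for x in b]);print(q[:,:2],np.linalg.norm(q-np.roll(q,-1,0),axis=1));h=r(cen(c),.032)
e=r((321,247),.012);d=h-e;yw=np.arctan2(d[1],d[0]);print(h,yw,np.linalg.norm(d[:2]))
rd=r((319.5,160),.012)-r((321,235),.012);print('rod yaw',np.arctan2(rd[1],rd[0]))
print(tri(ray('wrist',cen(c),T),ray('wrist',(118.5,227.8),T5)))
for z in(.06,.008):print(go([h[0],h[1],z],yw))
```

```text
((317.5, 140.0), (30.0, 29.0), 90.0) (317.9340407823554, 139.38243861839368)
[[0.4582 0.2455]
 [0.4564 0.2138]
 [0.4237 0.2154]
 [0.4255 0.248 ]] [0.0317 0.0328 0.0327 0.0328]
[0.4418 0.2302 0.032 ] -0.03657440921899512 0.14057018828992152
rod yaw -0.04120627566450107
(array([0.441 , 0.23  , 0.0303]), [0.0007, 0.0007])
(array([ 0.0005, -0.0022, -0.0202]), array([ 0.0487, -0.0057,  0.1616]))
(array([ 0.0005, -0.0022, -0.0202]), array([ 0.0486, -0.0057,  0.2136]))
```

Call:
jog_arm([
  [[0,-0.002,-0.014],[0.0486,-0.0057,0.06],1],
  [[0,-0.002,-0.014],[0.0486,-0.0057,0.12],1],
  [[0,-0.002,-0.014],[0.0486,-0.0057,0.17],1],
  [[0,-0.002,-0.014],[0.0486,-0.0057,0.2],1],
  [[0,-0.002,-0.014],[0.0486,-0.0057,0.213],1],
  [[0,-0.002,-0.014],[0.0486,-0.0057,0.213],1],
  [[0,-0.002,-0.014],[0.0486,-0.0057,0.213],0.5],
  [[0,-0.002,-0.014],[0.0486,-0.0057,0.213],0.1],
  [[0,-0.002,-0.014],[0.0486,-0.0057,0.213],0.1],
  [[0,-0.002,-0.014],[0.0486,-0.0057,0.213],0.1],
  [[0,-0.002,-0.014],[0.0486,-0.0057,0.213],0.1],
  [[0,-0.002,-0.014],[0.0486,-0.0057,0.213],0.1],
], grip_n=40)

```text
clock: 10.8
position: [0.4418, 0.2314, 0.0094]
ee_rot: [1.0, -0.02, 0.001, 0.0]
ft_force: [-0.9, -1.4, 5.9]
grip_width: 0.368
grasp_force: 39.7
```

Run:
```python
from h import *
T=pose();print(T)
for p in([.4418,.2302,.19],[.5788,-.08,.19],[.5788,-.08,.125]):print(go(p,-.045 if p[1]>0 else .15))
```

```text
[[ 0.9992 -0.0408  0.0015  0.4418]
 [-0.0408 -0.9992 -0.0006  0.2314]
 [ 0.0015  0.0005 -1.      0.0094]
 [ 0.      0.      0.      1.    ]]
(array([ 0.0005, -0.0015,  0.0042]), array([ 0.0003,  0.0012, -0.1806]))
(array([ 0.0006, -0.0015, -0.1908]), array([ 0.1499,  0.3056, -0.1802]))
(array([ 0.0006, -0.0015, -0.1908]), array([ 0.1498,  0.3056, -0.1152]))
```

Call:
jog_arm([
  [[0,0,0],[0,0,-0.06],0.1],
  [[0,0,0],[0,0,-0.12],0.1],
  [[0,0,0],[0.01,0.03,-0.18],0.1],
  [[0,0,-0.1],[0.08,0.08,-0.18],0.1],
  [[0,-0.0015,-0.191],[0.1,0.14,-0.18],0.1],
  [[0,-0.0015,-0.191],[0.12,0.2,-0.18],0.1],
  [[0,-0.0015,-0.191],[0.14,0.25,-0.18],0.1],
  [[0,-0.0015,-0.191],[0.1499,0.3056,-0.18],0.1],
  [[0,-0.0015,-0.191],[0.1499,0.3056,-0.18],0.1],
  [[0,-0.0015,-0.191],[0.1499,0.3056,-0.18],0.1],
  [[0,-0.0015,-0.191],[0.1499,0.3056,-0.18],0.1],
])

```text
clock: 12.18
position: [0.5784, -0.078, 0.189]
ee_rot: [0.997, 0.076, -0.001, -0.0]
ft_force: [-0.3, 0.2, -1.7]
grip_width: 0.365
grasp_force: 41.0
```

Run:
```python
from h import *
T=pose();im=manip.camera('wrist');cv2.imwrite('pics/w7.png',im);np.save('w7.npy',T);print(T)
```

```text
[[ 0.9883  0.1524 -0.0011  0.5784]
 [ 0.1524 -0.9883 -0.     -0.078 ]
 [-0.0011 -0.0001 -1.      0.189 ]
 [ 0.      0.      0.      1.    ]]
```

View pics/w7.png

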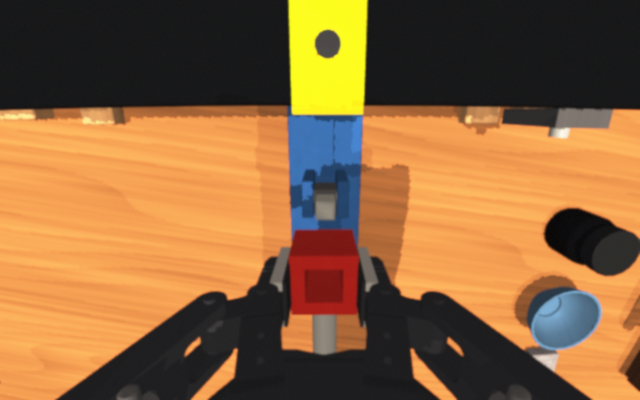

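The hub is held square, with its bore centred at (324,286). The shaft is at about (326,205) just ahead in the image, and the clip dot is at (327,43).

Run:
```python
from h import *
im=cv2.imread('pics/w7.png').astype(int)
print('col326',[(r,*im[r,326]) for r in range(180,226,2)])
for rr in (200,208,214): print(rr,[int(v) for v in im[rr,308:344,2]])
print('hub col324',[(r,int(im[r,324,2])) for r in range(226,320,3)])
print('hub row308',[(c,int(im[308,c,2]),int(im[308,c,0])) for c in range(282,366,3)])
```

```text
col326 [(180, np.int64(105), np.int64(67), np.int64(38)), (182, np.int64(80), np.int64(58), np.int64(44)), (184, np.int64(48), np.int64(47), np.int64(49)), (186, np.int64(45), np.int64(46), np.int64(49)), (188, np.int64(49), np.int64(49), np.int64(52)), (190, np.int64(58), np.int64(60), np.int64(64)), (192, np.int64(63), np.int64(65), np.int64(69)), (194, np.int64(79), np.int64(85), np.int64(91)), (196, np.int64(91), np.int64(101), np.int64(106)), (198, np.int64(92), np.int64(101), np.int64(106)), (200, np.int64(93), np.int64(103), np.int64(109)), (202, np.int64(107), np.int64(119), np.int64(126)), (204, np.int64(118), np.int64(131), np.int64(139)), (206, np.int64(124), np.int64(137), np.int64(145)), (208, np.int64(125), np.int64(138), np.int64(147)), (210, np.int64(127), np.int64(141), np.int64(150)), (212, np.int64(126), np.int64(141), np.int64(148)), (214, np.int64(125), np.int64(139), np.int64(147)), (216, np.int64(123), np.int64(136), np.int64(144)), (218, np.int64(115), np.int64(124), np.int64(130)), (220, np.int64(105), np.int64(87), np.int64(76)), (222, np.int64(107), np.int6
[... 723 characters left out ...]
 169), (262, 168), (265, 169), (268, 165), (271, 128), (274, 124), (277, 124), (280, 124), (283, 124), (286, 123), (289, 122), (292, 123), (295, 123), (298, 123), (301, 130), (304, 167), (307, 169), (310, 169), (313, 167), (316, 146), (319, 146)]
hub row308 [(282, 27, 28), (285, 36, 33), (288, 27, 24), (291, 140, 26), (294, 167, 24), (297, 167, 25), (300, 167, 25), (303, 168, 26), (306, 167, 25), (309, 166, 23), (312, 167, 25), (315, 167, 24), (318, 168, 25), (321, 168, 26), (324, 169, 24), (327, 169, 22), (330, 168, 25), (333, 168, 25), (336, 168, 26), (339, 167, 24), (342, 167, 25), (345, 167, 25), (348, 166, 24), (351, 167, 25), (354, 166, 25), (357, 96, 25), (360, 27, 27), (363, 37, 35)]
```

Run:
```python
from h import *
T=np.load('w7.npy');r=lambda p,z:plane(ray('wrist',p,T),z)
s=r((325,210.8),.103);b=r((323.7,285.5),.2116);f=r((323.7,255.5),.2116);k=r((323.7,315),.2116)
print(s,b,'hub len',np.linalg.norm(f-k),(f+k)/2,'delta tool',T[:3,:3].T@(s-b))
print('tcp-bore',T[:3,3]-b)
```

```text
[ 0.5785 -0.0795  0.103 ] [ 0.5781 -0.0785  0.2116] hub len 0.03236935350555748 [ 0.5776 -0.0786  0.2116] delta tool [0.0003 0.0011 0.1086]
tcp-bore [ 0.0003  0.0005 -0.0226]
```

Call:
jog_arm([
  [[0,0.001,0],[0.0004,0.0011,0.04],0.1],
  [[0,0.001,0],[0.0004,0.0011,0.065],0.1],
  [[0,0.001,0],[0.0004,0.0011,0.072],0.1],
  [[0,0.001,0],[0.0004,0.0011,0.078],0.1],
  [[0,0.001,0],[0.0004,0.0011,0.084],0.1],
  [[0,0.001,0],[0.0004,0.0011,0.09],0.1],
  [[0,0.001,0],[0.0004,0.0011,0.09],0.1],
])

```text
clock: 13.1
position: [0.5789, -0.0806, 0.0985]
ee_rot: [0.997, 0.075, -0.0, -0.0]
ft_force: [0.5, 3.0, -2.4]
grip_width: 0.37
grasp_force: 40.8
```

```bash
python3 -c "
from h import *
print(pose())"
```

```text
[[ 0.9886  0.1503 -0.0006  0.5789]
 [ 0.1503 -0.9886  0.0001 -0.0806]
 [-0.0005 -0.0002 -1.      0.0985]
 [ 0.      0.      0.      1.    ]]
```

Call:
jog_arm([
  [[0,0,0],[0,-0.0008,0.005],0.1],
  [[0,0,0],[0,-0.0008,0.009],0.1],
  [[0,0,0],[0,-0.0008,0.012],0.1],
  [[0,0,0],[0,-0.0008,0.012],0.1],
])

```text
clock: 13.6
position: [0.5789, -0.0803, 0.0873]
ee_rot: [0.997, 0.075, -0.0, 0.0]
ft_force: [-4.2, 4.4, 7.5]
grip_width: 0.367
grasp_force: 42.0
```

Call:
jog_arm([
  [[0,0,0],[0,0,0],0.6],
  [[0,0,0],[0,0,0],0.6],
  [[0,0,0],[0,0,0],0.6],
  [[0,0,0],[0,0,-0.04],0.6],
  [[0,0,0],[0,0,-0.08],0.6],
  [[0,0,0],[0,0,-0.12],0.6],
  [[0,0,0],[-0.05,0,-0.14],0.6],
  [[0,0,0],[-0.11,0,-0.14],0],
  [[0,0,0],[-0.11,0,-0.14],0],
  [[0,0,0],[-0.11,0,-0.14],0],
  [[0,0,0],[-0.11,0,-0.14],0],
  [[0,0,0],[-0.11,0,-0.14],0],
])

```text
clock: 15.1
position: [0.4709, -0.0963, 0.2266]
ee_rot: [0.997, 0.076, -0.0, -0.0]
ft_force: [0.1, -0.0, -0.1]
grip_width: -0.002
grasp_force: 0.0
```

Run:
```python
from h import *
T=pose();im=manip.camera('wrist');cv2.imwrite('pics/w8.png',im);np.save('w8.npy',T);t=manip.camera('top');cv2.imwrite('pics/t8.png',t);s=manip.camera('side');cv2.imwrite('pics/s8.png',s)
r=lambda p,z:plane(ray('wrist',p,T),z)
print(T)
m,cs=blobs(im,(0,190,80),(6,255,255),200)
for c in cs[:3]:print(cen(c),cv2.boundingRect(c),r(cen(c),.110))
m,ys=blobs(im,(24,150,120),(34,255,255),50)
for c in ys:print('y',cv2.boundingRect(c))
m,q=blobs(s,(0,215,90),(4,255,255),60)
for c in q[:6]:print('side',cen(c),cv2.contourArea(c))
print(go([.470,-.0965,.11],.15))
```

```text
[[ 0.9886  0.1508 -0.0005  0.4709]
 [ 0.1508 -0.9886  0.0008 -0.0963]
 [-0.0003 -0.0009 -1.      0.2266]
 [ 0.      0.      0.      1.    ]]
(324.0874881291548, 74.54451566951568) (306, 55, 37, 41) [ 0.5767 -0.081   0.11  ]
side (322.34878587196465, 185.8101545253863) 75.5
(array([-0.0004,  0.0005,  0.001 ]), array([-0.0004, -0.    ,  0.1166]))
```

Call:
jog_arm([
  [[0,0,0],[0,0,0.05],0],
  [[0,0,0],[0,0,0.1],0],
  [[0,0,0],[0,0,0.12],0],
  [[0,0,0],[0,0,0.13],0],
  [[0,0,0],[0,0,0.13],0],
  [[0,0,0],[0,0,0.13],0],
], grip_n=40)

```text
clock: 16.0
position: [0.4709, -0.097, 0.0978]
ee_rot: [0.997, 0.075, 0.001, 0.001]
ft_force: [-0.6, 0.8, -0.3]
grip_width: -0.001
grasp_force: 0.0
```

Call:
jog_arm([
  [[0,0,0],[-0.001,0,0.006],0],
  [[0,0,0],[-0.002,0,0.012],0],
  [[0,0,0],[-0.003,0,0.018],0],
  [[0,0,0],[-0.003,0,0.024],0],
  [[0,0,0],[-0.004,0,0.030],0],
  [[0,0,0],[-0.004,0,0.030],0],
])

```text
clock: 16.75
position: [0.4664, -0.0976, 0.0668]
ee_rot: [0.997, 0.075, 0.0, 0.0]
ft_force: [-3.9, 0.1, 9.6]
grip_width: -0.001
grasp_force: 5.1
```

Call:
jog_arm([
  [[0,0,0],[0,0,0.005],0],
  [[0,0,0],[0,0,0.008],0],
  [[0,0,0],[0,0,0.008],0],
])

```text
clock: 17.12
position: [0.4662, -0.0977, 0.0589]
ee_rot: [0.997, 0.075, -0.0, 0.0]
ft_force: [-4.8, -1.0, 11.7]
grip_width: 0.0
grasp_force: 6.1
```

Call:
jog_arm([
  [[0,0,0],[0,0,0.003],0],
  [[0,0,0],[0,0,0.005],0],
  [[0,0,0],[0,0,0.005],0],
])

```text
clock: 17.5
position: [0.4662, -0.0977, 0.054]
ee_rot: [0.997, 0.075, -0.0, 0.0]
ft_force: [-5.5, -0.5, 9.8]
grip_width: -0.001
grasp_force: 6.0
```

```bash
python3 - <<'E'
from h import *
T=pose();im=manip.camera('wrist');s=manip.camera('side');cv2.imwrite('pics/s9.png',s)
m,ys=blobs(s,(24,150,120),(34,255,255),50)
for c in ys:print('side yellow',cen(c),cv2.boundingRect(c))
E
```

```text
side yellow (165.88805970149255, 324.59162520729683) (153, 314, 27, 22)
side yellow (293.3313131313131, 163.06868686868685) (282, 160, 23, 7)
```

Call:
jog_arm([
  [[0,0,0],[0,0,0.002],0],
  [[0,0,0],[0,0,0.003],0],
  [[0,0,0],[0,0,0.003],0],
])

```text
clock: 17.98
position: [0.4663, -0.0977, 0.0511]
ee_rot: [0.997, 0.075, -0.0, 0.0]
ft_force: [-4.8, -1.6, 11.3]
grip_width: -0.0
grasp_force: 5.9
```

Call:
jog_arm([
  [[0,0,0],[0,0,0.002],0],
  [[0,0,0],[0,0,0.003],0],
  [[0,0,0],[0,0,0.003],0],
])

```text
clock: 18.35
position: [0.4668, -0.0977, 0.0487]
ee_rot: [0.997, 0.075, 0.0, 0.001]
ft_force: [-6.8, -0.5, 18.2]
grip_width: -0.007
grasp_force: 9.4
```

Call:
jog_arm([
  [[0,0,0],[0,0,-0.015],0],
  [[0,0,0],[0,0,-0.03],0],
  [[0,0,0],[0.002,0,-0.045],0],
  [[0,0,0],[0.004,0,-0.07],0],
  [[0,0,0],[0.004,0,-0.12],0],
  [[0,0,0],[0.004,0,-0.178],0],
  [[0,0,0],[0.004,0,-0.178],0],
  [[0,0,0],[0.004,0,-0.178],0],
  [[0,0,0],[0.004,0,-0.178],0],
])

```text
clock: 19.48
position: [0.4695, -0.0967, 0.2246]
ee_rot: [0.997, 0.075, -0.001, -0.0]
ft_force: [0.8, -0.0, 0.4]
grip_width: 0.0
grasp_force: 0.0
```

Run:
```python
from h import *
T=pose();im=manip.camera('wrist');np.save('w10.npy',T);s=manip.camera('side');cv2.imwrite('pics/s10.png',s);cv2.imwrite('pics/w10.png',im)
r=lambda p,z:plane(ray('wrist',p,T),z);print(T[:3,3])
m,cs=blobs(im,(0,190,80),(6,255,255),200)
for c in cs[:3]:print(cen(c),cv2.boundingRect(c),r(cen(c),.110))
m,ys=blobs(s,(24,150,120),(34,255,255),50)
for c in ys:print('side yellow',cen(c),cv2.boundingRect(c))
```

```text
[ 0.4695 -0.0967  0.2246]
(323.8986013986014, 72.46620046620046) (305, 52, 38, 42) [ 0.5763 -0.0811  0.11  ]
side yellow (165.90717821782178, 324.55033003300326) (153, 314, 27, 22)
side yellow (292.9919871794872, 166.41185897435895) (282, 163, 22, 8)
```

The clip is back at its start height (row 166.4) and the hub is where it was, so the handle came fully up. Next is the second press.

Call:
jog_arm([
  [[0,0,0],[0,0,0.05],0],
  [[0,0,0],[0,0,0.1],0],
  [[0,0,0],[0,0,0.125],0],
  [[0,0,0],[-0.001,0,0.133],0],
  [[0,0,0],[-0.002,0,0.141],0],
  [[0,0,0],[-0.003,0,0.149],0],
  [[0,0,0],[-0.003,0,0.157],0],
  [[0,0,0],[-0.004,0,0.165],0],
  [[0,0,0],[-0.004,0,0.172],0],
  [[0,0,0],[-0.004,0,0.176],0],
  [[0,0,0],[-0.004,0,0.177],0],
  [[0,0,0],[-0.004,0,0.177],0],
  [[0,0,0],[-0.004,0,0.177],0],
  [[0,0,0],[-0.004,0,0.177],0],
])

```text
clock: 21.32
position: [0.4672, -0.0977, 0.0498]
ee_rot: [0.997, 0.075, 0.001, 0.001]
ft_force: [-5.9, 0.4, 12.7]
grip_width: 0.001
grasp_force: 6.4
```

Run:
```python
from h import *
T=pose();im=manip.camera('wrist');s=manip.camera('side')
r=lambda p,z:plane(ray('wrist',p,T),z)
m,cs=blobs(im,(0,190,80),(6,255,255),200)
for c in cs[:2]:print('hub',cen(c),r(cen(c),.110))
m,ys=blobs(s,(24,150,120),(34,255,255),50);print('side yellow',cen(ys[-1]))
o=manip.get_obs();print(o['clock'],o['position'],o['ft_force'],abs(o['joint_velocities']).max())
```

```text
hub (321.4575656058068, 53.92604436323029) [ 0.5576 -0.0838  0.11  ]
side yellow (293.39102564102564, 162.008547008547)
21.425 [ 0.4672 -0.0977  0.0498] [-4.4947 -0.4115 11.6416] 0.0026388639648568246
```

Call:
jog_arm([
  [[0,0,0],[0,0,0.001],0],
  [[0,0,0],[0,0,0.002],0],
  [[0,0,0],[0,0,0.002],0],
  [[0,0,0],[0,0,0.002],0],
  [[0,0,0],[0,0,0.002],0],
])

```text
clock: 22.05
position: [0.4676, -0.0979, 0.0487]
ee_rot: [0.997, 0.075, 0.001, 0.001]
ft_force: [-9.2, 0.8, 24.7]
grip_width: -0.002
grasp_force: 13.0
```

```bash
python3 -c "
from workcell import manip
print(manip.hand_in())"
```

```text
the job is handed in; nothing more can be done
None
```

I handed the job in at 22 s of the 72 s limit: jack under the clip (saddle about 3 mm off centre by measurement), handle home, pumped once, and the grip held down with about 25 N so the lintel stays raised; the hand-in gave no verdict.

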